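# Tip the flat-topped seal down onto the seal tray

## Robot

A 6-joint arm with a two-finger parallel gripper is mounted at the origin on a cart in front of the work surface, level with it; the furniture and walls round the work are solid. World frame = base frame: x ahead of the robot, y to its left, z up, the work surface at z = 0. Lengths are in m, angles in rad, forces in N, time in s.
With the tool pointing down it reaches from about 0.25 to 0.775 m from the base axis. Payload 4 kg.
Tool frame: the origin (TCP) lies on the centre line of the jaws, within the pads' length; the fingertips stand 8 mm ahead of it and the grasp point (between the pads) lies 11 mm behind it; z points along the fingers, y is the direction in which the jaws open and shut (so a half turn about z gives the same grasp; the last joint's range is limited). The gripper opens to 94 mm and grips with 3 to 60 N. Pads are 16 mm wide; open, the fingers measure 119 mm over their backs; the gripper's body (75 mm by 177 mm) begins 78 mm behind the grasp point.
Start: joints at [-1.398, 0.087, 1.371, -0, 1.684, -0.103], TCP at [0.15, -0.529, 0.177] pointing down, gripper open.
Joint ranges: [-3.1, 3.1], [-0.76, 2.03], [0.27, 2.55], [-1.08, 4.22], [0.17, 2.65], [-2.57, 2.57]. Speed limits (rad/s): [2.79, 2.79, 3.14, 3.14, 3.14, 3.14].

## Interface

Orientations are given as [roll, pitch, yaw] about the fixed x, y, z axes, in that order (R = Rz(yaw) Ry(pitch) Rx(roll)).
In Python, from bench import robot, cams, close_job gives the robot as it stands.
- The arm moves only by the tool arm_command, never from a script. Its argument "plan" is one flat list of numbers, 7 for each row, row after row: the shift along the tool's x, y, z in cm, then the turn, a rotation vector about the tool's x, y, z in degrees, then the closure, from 0 (fully open) to 1 (shut). A call has 1 to 8 rows; each row shifts and turns the commanded pose from where the row before left it, along the tool's axes as they then stand; what a row does not reach is not made up. A row lasts 1/8 s, in which the tool goes at most 62.5 mm and 10.7 degrees, less where a joint would pass 70% of its speed; a pose out of reach is approached as far as the arm can. A call with a gripper value outside its range is refused whole. The fingers move at their own pace and stop on an object; the grip force is fixed at half the most. Time passes only in rows, so rows that do not move let the fingers close. It gives the time, the measured TCP pose, the force and the opening at its end, in the units of the state.
- robot.get_obs(): the state, without advancing time (a new reading comes with each control period).
- cams.snapshot(name): name is "scene" or "side" or "wrist"; returns a dict with "pixels" (480x640x3 uint8, red, green, blue), "fov_y" (degrees; the focal length in pixels is half the picture's height over the tangent of half this angle, whatever the lens; pixels are square), "cx", "cy" (the principal point, pixels), "camera_from_world" (4x4, takes a point from world to camera coordinates); the wrist camera has in their place "tool_from_camera" (4x4, takes a point from camera to tool coordinates, whose origin is the TCP and whose axes are the flange's). Camera axes: x right, y up, looking along -z (the intrinsics and any distortion apply to the point x, -y, -z); pixel columns grow to the right and rows downward; lengths in m; the calibration is good to about 2 mm. A picture is of the moment at which its call begins: read the wrist's pose just before it. There is no depth.
- close_job(): hands the job in, once; it reports no verdict.
The state is a dict: "time": time; "joint_positions": joint angles; "qvel": joint speeds; "joint_torque": joint torques, N m; "tool_pos": TCP position; "ee_rot": TCP orientation; "wrist_force": force on the tool from outside, world axes, zero at the start; "wrist_torque": the same for the moment, N m; "width": finger opening in m.
Only numpy, scipy, OpenCV 4.12 (cv2) and the standard library are available. Lean on these libraries where they do the work, as an engineer would, in place of code of your own. Each camera call takes 0.05 s, during which the arm holds its last target.

## Task

Two stone seals stand on the table just in front of the low open edge of the wooden seal tray. Lay down the one with the flat, plain top: without lifting it, tip it over that edge into the tray, so that it lies flat on the cork on its side, pointing straight to the back rail, with its foot (printing end) still at the front edge ready to be wiped. Leave the dome-topped seal standing where it is and do not shift the round paste tin.

Things in the scene. Friction and masses are not known exactly. Their poses are not given: they have to be found in the camera images.
- flat_seal: seal to tip: plain grey-green stone, flat top, 24 x 24 x 55 mm tall, about 70 g. Origin: centre of underside (foot), z along its length to the top. Starts upright, a face nearly parallel to the tray edge, 1 to 3 mm from it. Pushed high towards tray +x it pivots on the edge and falls in by itself past about 25 deg; its origin is then about 18 mm above the table.
- domed_seal: bystander: a brown stone seal, 20 x 20 mm square, 54 mm tall, with a rounded dome on top, loose, standing in the same row, about 100 mm to the left or right of the flat-topped one. Origin at the centre of its underside, z axis up.
- seal_tray: fixed light-wood tray, cork floor 6 mm above the table, 90 mm deep (x), 210 mm wide (y). Its open front edge is a vertical 6 mm step, the stop. Rails, 6 mm thick, top 12 mm above the table, at back and sides. Origin on the table, middle of the front edge; x level into the tray to the back rail (roughly away from the robot), y along the edge, z up.
- paste_tin: bystander: a round red lidded tin, 69 x 64 x 22 mm high, loose, shut, standing beside the tray's left end (+y). Origin at the centre of its underside.

How it is judged:
At the end, for the whole second after the job is handed in: Flat seal at rest on its side on the tray floor, level within 10 deg, square to the front edge within 15 deg, top to the back rail, foot centre 28 mm outside to 16 mm inside the front edge, between the rails; domed seal upright, within 12 mm of its place; tin within 15 mm of its place (angle between flat_seal's own z axis and vertical between 1.396 and 1.745 rad and angle between the z axis of flat_seal and the x axis of seal_tray, either way round below 0.262 rad and x of flat_seal in the frame of seal_tray between -0.028 and 0.016 m and y of flat_seal in the frame of seal_tray between -0.088 and 0.088 m and z of flat_seal in the frame of seal_tray between 0.012 and 0.024 m and linear speed of flat_seal below 0.02 m/s and distance of domed_seal from where it was at the start of the episode below 0.012 m and angle between domed_seal's own z axis and vertical below 0.17 rad and distance of paste_tin from where it was at the start of the episode below 0.015 m); the robot touches nothing.
It fails at once if the flat-topped seal is lifted (its foot more than 40 mm above the table) (height (world z) of flat_seal above 0.04 m).
It fails at once if the domed seal is knocked over or shoved (angle between domed_seal's own z axis and vertical above 0.35 rad or distance of domed_seal from where it was at the start of the episode above 0.02 m).
It fails at once if the paste tin is shoved (distance of paste_tin from where it was at the start of the episode above 0.02 m).
It also fails if it takes over 29 s, if anything falls off the work surface, if the arm or the gripper's body presses on something with over 40 N, if the wrist force passes 120 N, or if a joint passes its speed limit or range.

## Working session

There is one attempt and no reset: what is moved stays moved. The work goes in short steps, Python scripts to look and compute and a tool call to move; the robot and the scene stay as the last step left them, time stands still between calls to the robot, and variables do not carry over. Pictures are saved under pics/ and viewed, and the job is handed in when it is done.

Besides the shell and the picture viewer there is one more tool, called after "Request:" as name(argument=value, ...) on one line, values as JSON. arm_command: Moves the arm, as the interface text tells. Its arguments: {"type":"object","properties":{"plan":{"type":"array","items":{"type":"number"}}},"required":["plan"]}

```bash
mkdir -p pics; ls
python3 - <<'E'
from bench import robot,cams
import cv2,numpy as np
print(robot.get_obs())
for n in ["scene","side"]:
    s=cams.snapshot(n); cv2.imwrite(f"pics/{n}0.png",s["pixels"][:,:,::-1])
    np.savez(f"{n}0.npz",**s)
    print({k:v for k,v in s.items() if k!="pixels"})
E
```

```text
pics
{'time': 0.0, 'joint_positions': array([-1.39811878e+00,  8.78972723e-02,  1.37224392e+00, -9.86909748e-06,
        1.68358619e+00, -1.03110778e-01]), 'qvel': array([-2.80349096e-05,  9.33344574e-04, -2.37515950e-03,  5.87860253e-04,
        3.78407615e-04, -2.64612333e-04]), 'joint_torque': array([ 1.48740787e-05, -3.40186429e+01, -3.02421641e+01,  7.17672310e-02,
        3.30538850e-02, -1.57912750e-04]), 'tool_pos': array([ 0.14964942, -0.52861844,  0.17614103]), 'ee_rot': array([-3.13946825e+00, -2.09967277e-04,  2.75787002e-01]), 'wrist_force': array([-0.48638769,  0.59430476,  0.0573915 ]), 'wrist_torque': array([ 0.03555295, -0.0084568 , -0.01030651]), 'width': 0.0941431790133993}
{'fov_y': 50.8818538716828, 'cx': 312.15861352905387, 'cy': 242.43002885462118, 'camera_from_world': array([[-0.52798085, -0.84925195, -0.00271029,  0.47565023],
       [ 0.54465272, -0.34105637,  0.76618142, -0.28021736],
       [-0.65160542,  0.40305295,  0.64261862, -0.6208662 ],
       [ 0.        ,  0.        ,  0.        ,  1.        ]])}
{'fov_y': 44.21734140419667, 'cx': 318.00154213405676, 'cy': 248.82956746963754, 'camera_from_world': array([[-0.99172843, -0.1282662 ,  0.00474461,  0.60232094],
       [ 0.09052583, -0.67276567,  0.73429655,  0.06947064],
       [-0.09099342,  0.72865227,  0.67881224, -1.05356187],
       [ 0.        ,  0.        ,  0.        ,  1.        ]])}
```

View pics/scene0.png

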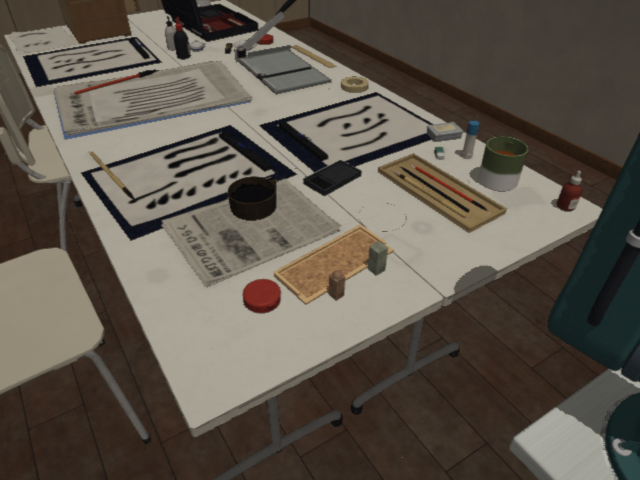

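View pics/side0.png

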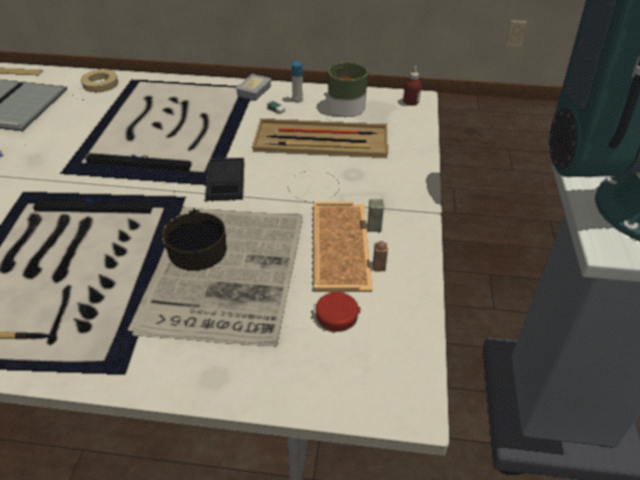

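The flat grey-green seal is at about (377,258) in scene and (375,215) in side. The domed brown seal is at (336,284) and (380,257), and the tin at (262,295) and (337,310). I'll zoom in for exact corners.

Run:
```python
import cv2,numpy as np
a=np.load("scene0.npz")["pixels"];b=np.load("side0.npz")["pixels"]
c=cv2.resize(a[215:315,260:410],None,fx=5,fy=5,interpolation=cv2.INTER_CUBIC)
d=cv2.resize(b[190:300,300:400],None,fx=5,fy=5,interpolation=cv2.INTER_CUBIC)
cv2.imwrite("pics/z1.png",c[:,:,::-1]);cv2.imwrite("pics/z2.png",d[:,:,::-1])
```

```text
(no output)
```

View pics/z1.png

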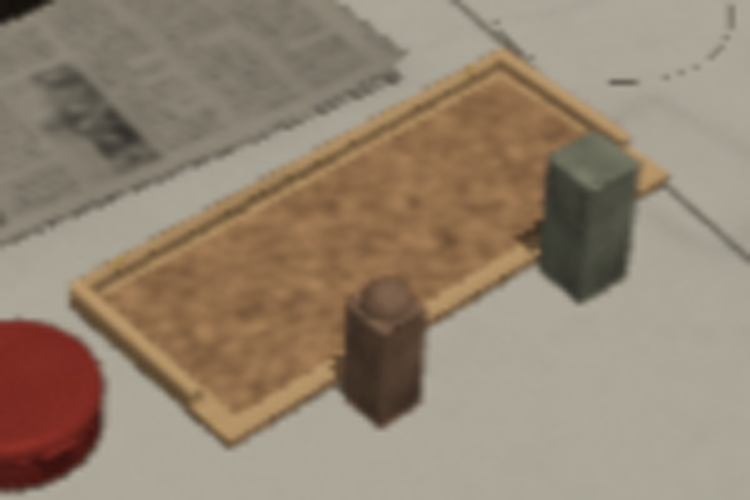

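View pics/z2.png

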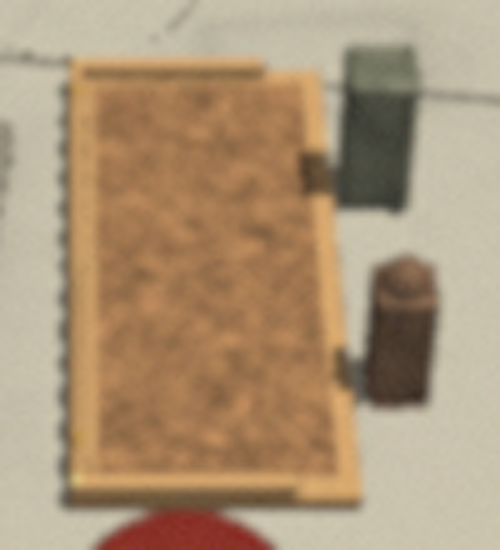

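```bash
cat > h.py <<'E'
import numpy as np
def ray(s,u,v):
    f=240/np.tan(np.radians(float(s["fov_y"])/2));T=s["camera_from_world"]
    d=np.array([(u-float(s["cx"]))/f,-(v-float(s["cy"]))/f,-1.0])
    R=T[:3,:3];return -R.T@T[:3,3],R.T@d
def on(s,u,v,z):
    o,d=ray(s,u,v);return (o+d*(z-o[2])/d[2])
E
python3 - <<'E'
import numpy as np
from h import *
A=np.load("scene0.npz");B=np.load("side0.npz")
a=lambda u,v,z:print(name,"scene",on(A,(u+.5)/5-.5+260,(v+.5)/5-.5+215,z).round(4))
b=lambda u,v,z:print(name,"side ",on(B,(u+.5)/5-.5+300,(v+.5)/5-.5+190,z).round(4))
name="flat top"
for p in [(548,165),(592,135),(635,165),(592,192)]:a(*p,.055)
for p in [(348,47),(410,45),(415,90),(346,90)]:b(*p,.055)
name="flat bot"
a(582,300,0);a(543,262,0);a(628,272,0);b(341,207,0);b(405,210,0)
name="tray +y front";a(230,446,0);a(230,432,.006);b(360,505,0)
name="tray +y back";a(72,285,.012);b(68,490,.012)
name="tray -y back";a(500,50,.012);b(72,58,.012)
name="tray -y front";a(667,176,.006);b(318,73,.006)
name="domed bot";a(380,427,0);a(342,388,0);a(420,400,0);b(368,403,0);b(428,405,0)
name="dome";a(385,280,.054)
E
```

```text
flat top scene [0.5037 0.1322 0.055 ]
flat top scene [0.5085 0.1097 0.055 ]
flat top scene [0.488  0.1071 0.055 ]
flat top scene [0.4846 0.128  0.055 ]
flat top side  [0.5077 0.1083 0.055 ]
flat top side  [0.4872 0.1044 0.055 ]
flat top side  [0.4844 0.1282 0.055 ]
flat top side  [0.5068 0.1312 0.055 ]
flat bot scene [0.4882 0.1241 0.    ]
flat bot scene [0.5113 0.124  0.    ]
flat bot scene [0.491  0.1014 0.    ]
flat bot side  [0.5054 0.1261 0.    ]
flat bot side  [0.4837 0.1247 0.    ]
tray +y front scene [0.4942 0.2657 0.    ]
tray +y front scene [0.4947 0.2652 0.006 ]
tray +y front side  [0.4903 0.2644 0.    ]
tray +y back scene [0.5787 0.2784 0.012 ]
tray +y back side  [0.5783 0.2813 0.012 ]
tray -y back scene [0.6075 0.074  0.012 ]
tray -y back side  [0.6052 0.0722 0.012 ]
tray -y front scene [0.5196 0.0614 0.006 ]
tray -y front side  [0.5183 0.0614 0.006 ]
domed bot scene [0.475  0.2187 0.    ]
domed bot scene [0.4969 0.2195 0.    ]
domed bot scene [0.4782 0.2003 0.    ]
domed bot side  [0.4905 0.2197 0.    ]
domed bot side  [0.4716 0.2181 0.    ]
dome scene [0.4866 0.2107 0.054 ]
```

Estimates: tray yaw is about 0.127 rad. The flat seal is at (0.497, 0.118), its face about 2 mm from the edge, and the domed seal is at (0.484, 0.210). I'll turn the tool square to the tray, close the fingers and move behind the flat seal at height.

Request:
arm_command(plan=[0,0,0,0,0,8.5,1,2.9,-4.6,0,0,0,0,1,2.9,-4.6,0,0,0,0,1,2.9,-4.6,0,0,0,0,1,2.9,-4.6,0,0,0,0,1,2.9,-4.6,0,0,0,0,1,2.9,-4.6,0,0,0,0,1])

```text
time: 0.98
tool_pos: [0.2875, -0.2316, 0.1769]
ee_rot: [-3.141, -0.0, 0.127]
wrist_force: [-0.5, -0.8, 0.5]
width: 0.0274
```

Request:
arm_command(plan=[2.9,-4.6,0,0,0,0,1,2.9,-4.6,0,0,0,0,1,2.9,-4.6,0,0,0,0,1,2.9,-4.6,0,0,0,0,1,2.9,-4.6,0,0,0,0,1,2.9,-4.6,0,0,0,0,1,0,0,0,0,0,0,1,0,0,0,0,0,0,1])

```text
time: 1.98
tool_pos: [0.4243, 0.0622, 0.1768]
ee_rot: [3.141, 0.001, 0.128]
wrist_force: [0.5, -0.8, 0.0]
width: 0.0006
```

Request:
arm_command(plan=[1.2,-2.3,0,0,0,0,1,1.2,-2.3,0,0,0,0,1,0,0,4,0,0,0,1,0,0,0,0,0,0,1,0,0,0,0,0,0,1])

```text
time: 2.6
tool_pos: [0.4431, 0.1101, 0.1383]
ee_rot: [3.141, -0.001, 0.125]
wrist_force: [-0.0, 0.4, 0.4]
width: 0.0006
```

Run:
```python
from bench import robot,cams
import cv2,numpy as np
o=robot.get_obs();print(o["tool_pos"],o["ee_rot"])
w=cams.snapshot("wrist");print({k:v for k,v in w.items() if k!="pixels"})
cv2.imwrite("pics/w1.png",w["pixels"][:,:,::-1]);np.savez("w1.npz",tp=o["tool_pos"],er=o["ee_rot"],**w)
for n in ["scene","side"]:
    s=cams.snapshot(n); cv2.imwrite(f"pics/{n}1.png",cv2.resize(s["pixels"][150:330,240:480,::-1],None,fx=3,fy=3))
```

```text
[0.44308081 0.11005578 0.13833495] [ 3.14129240e+00 -1.17528619e-03  1.25288399e-01]
{'fov_y': 71.10118083717403, 'cx': 320.48497561897904, 'cy': 236.63621877101872, 'tool_from_camera': array([[ 1.07813413e-04,  9.73126469e-01,  2.30271282e-01,
         6.57377277e-02],
       [ 9.99999608e-01,  9.74694485e-05, -8.80107450e-04,
         4.14772474e-04],
       [-8.78900271e-04,  2.30271286e-01, -9.73126077e-01,
        -2.07844382e-01],
       [ 0.00000000e+00,  0.00000000e+00,  0.00000000e+00,
         1.00000000e+00]])}
```

View pics/w1.png

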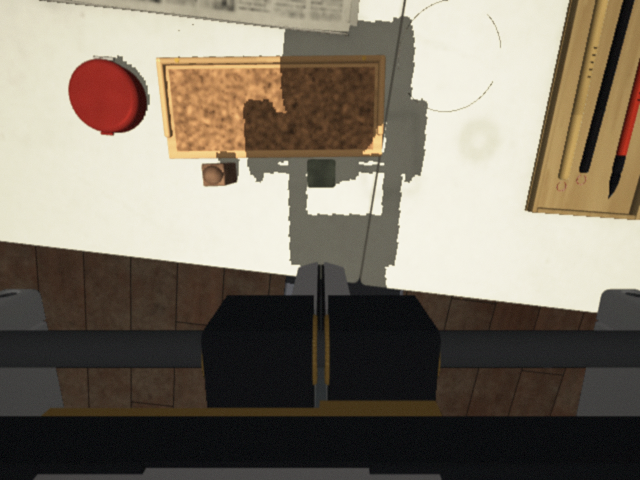

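View pics/side1.png

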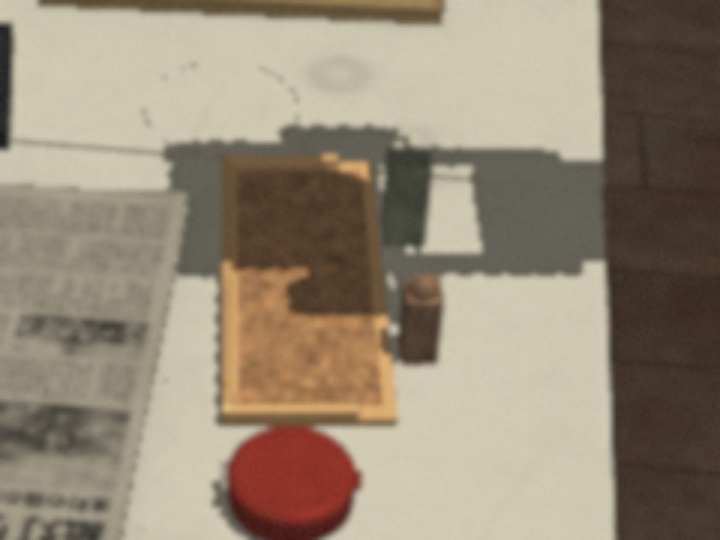

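The wrist view shows the seal's top at about (307–336, 160–188), nearly on the finger centre line at u≈320. The tray's front edge runs from (170,157) to (382,155), level in the picture, so the tool is square to it. Next I cast rays for the lateral and forward offsets.

Run:
```python
import numpy as np,cv2
from scipy.spatial.transform import Rotation as R
w=np.load("w1.npz");p=w["pixels"]
f=240/np.tan(np.radians(float(w["fov_y"])/2));M=w["tool_from_camera"]
def tool(u,v,z):
    d=M[:3,:3]@np.array([(u-w["cx"])/f,-(v-w["cy"])/f,-1]);o=M[:3,3]
    zt=float(w["tp"][2])-z # tool z down
    return (o+d*(zt-o[2])/d[2]*1)[:2]*1000
cv2.imwrite("pics/w1z.png",cv2.resize(p[130:210,190:400,::-1],None,fx=3.8,fy=3.8,interpolation=cv2.INTER_CUBIC))
for n,u,v,z in [("top bl",308,187,.055),("top br",336,187,.055),("top tl",308,160,.055),("top tr",335,160,.055),("edge L",170,157,.006),("edge R",382,156,.006),("dome",212,174,.05)]:print(n,tool(u,v,z).round(1))
```

```text
top bl [ 40.7 -10.1]
top br [40.7 14. ]
top tl [63.4 -9.9]
top tr [63.4 12.9]
edge L [  65.9 -147.5]
edge R [66.9 61.3]
dome [ 51.5 -93.5]
```

View pics/w1z.png

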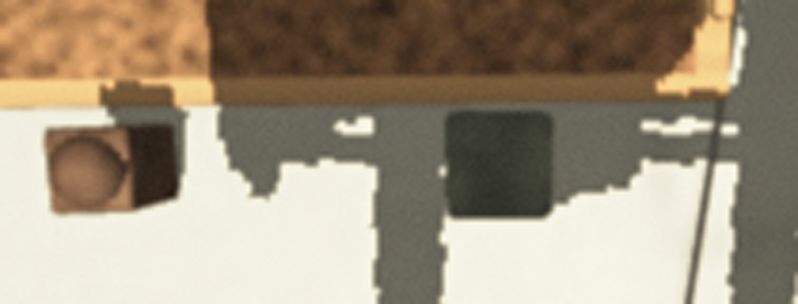

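Seal centre is 52 mm ahead and 1–2 mm to tool +y, and the seal is square to the tool. I'll descend to a fingertip height of about 42 mm and close most of the 33 mm gap.

Request:
arm_command(plan=[0,0.15,4.4,0,0,0,1,0,0,4.4,0,0,0,1,0,0,0,0,0,0,1,1.3,0,0,0,0,0,1,1.3,0,0,0,0,0,1,0,0,0,0,0,0,1,0,0,0,0,0,0,1])

```text
time: 3.62
tool_pos: [0.4692, 0.1131, 0.0498]
ee_rot: [3.142, -0.001, 0.127]
wrist_force: [-0.3, 0.2, -0.2]
width: 0.0007
```

Run:
```python
from bench import robot,cams
import cv2,numpy as np
o=robot.get_obs();print(o["tool_pos"],o["wrist_force"])
w=cams.snapshot("wrist");cv2.imwrite("pics/w2.png",cv2.resize(w["pixels"][50:400,150:500,::-1],None,fx=1.7,fy=1.7))
```

```text
[0.46922626 0.11308428 0.04982832] [-0.33978905  0.17866576 -0.24672338]
```

View pics/w2.png

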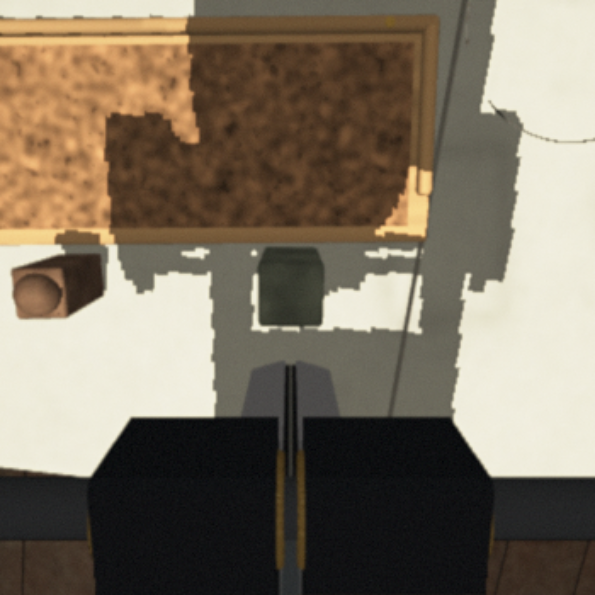

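The seal (258–323 in the crop) is centred on the fingers (about 291), with a gap of roughly 6–13 mm. I'll advance slowly.

Request:
arm_command(plan=[0.4,0,0,0,0,0,1,0.4,0,0,0,0,0,1,0.4,0,0,0,0,0,1,0.4,0,0,0,0,0,1,0.3,0,0,0,0,0,1,0,0,0,0,0,0,1])

```text
time: 4.42
tool_pos: [0.4878, 0.1154, 0.0492]
ee_rot: [3.141, 0.0, 0.127]
wrist_force: [-0.1, -0.6, 0.7]
width: 0.0004
```

Run:
```python
from bench import robot,cams
import cv2,numpy as np
o=robot.get_obs();print(o["tool_pos"],o["wrist_force"])
w=cams.snapshot("wrist");cv2.imwrite("pics/w3.png",cv2.resize(w["pixels"][50:400,150:500,::-1],None,fx=1.7,fy=1.7))
```

```text
[0.48775067 0.11540562 0.04920247] [-0.06205764 -0.61381044  0.67482376]
```

View pics/w3.png

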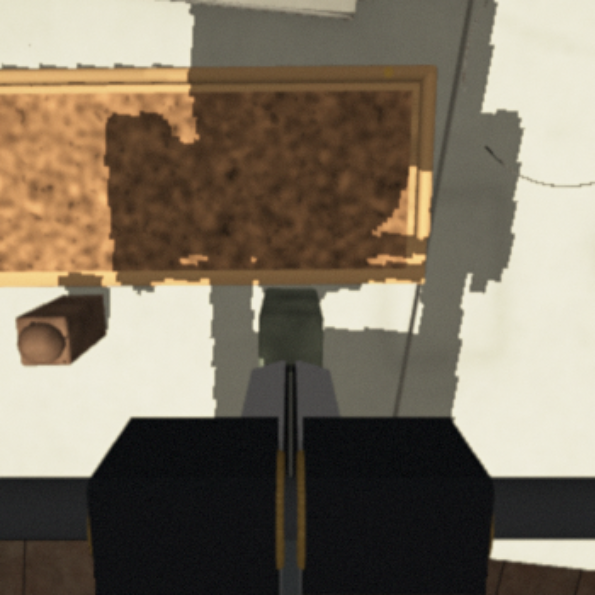

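The fingers now overlap the seal's back edge, so contact is about to start or just has. Next I push about 14 mm.

Request:
arm_command(plan=[0.4,0,0,0,0,0,1,0.4,0,0,0,0,0,1,0.3,0,0,0,0,0,1,0.3,0,0,0,0,0,1,0,0,0,0,0,0,1])

```text
time: 5.1
tool_pos: [0.5016, 0.1172, 0.0492]
ee_rot: [3.141, 0.0, 0.127]
wrist_force: [0.5, -0.3, 1.2]
width: 0.0005
```

Run:
```python
from bench import robot,cams
import cv2,numpy as np
o=robot.get_obs();print(o["tool_pos"],o["wrist_force"])
w=cams.snapshot("wrist");s=cams.snapshot("side");A=cams.snapshot("scene")
im=np.hstack([cv2.resize(x[:,:,::-1],(390,390),interpolation=cv2.INTER_CUBIC) for x in (w["pixels"][100:400,170:470],A["pixels"][215:315,310:410])])
cv2.imwrite("pics/w4.png",im)
```

```text
[0.50163247 0.11720006 0.04921375] [ 0.46852288 -0.2714969   1.20803057]
```

View pics/w4.png

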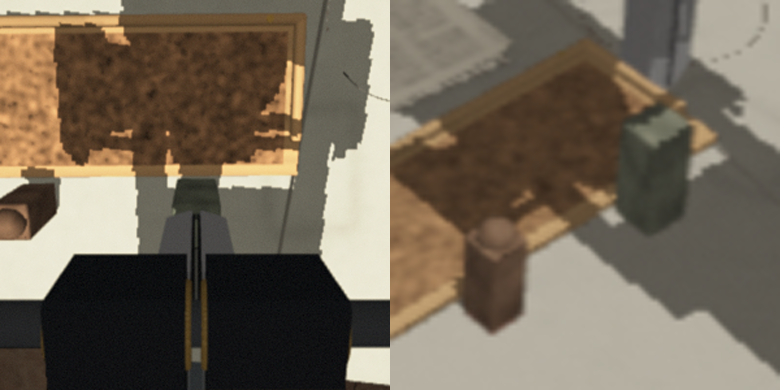

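The wrist view looks like contact, but in the scene view the finger appears above and beyond the seal, which doesn't fit. I'll project the tool point to check.

Run:
```python
from bench import robot,cams
import cv2,numpy as np
o=robot.get_obs();print(o["tool_pos"])
for n in ["scene","side"]:
    s=cams.snapshot(n);f=240/np.tan(np.radians(s["fov_y"]/2));T=s["camera_from_world"]
    im=s["pixels"][:,:,::-1].copy()
    for dz in (-.008,.03,.08):
        p=T[:3,:3]@(o["tool_pos"]+[0,0,dz])+T[:3,3]
        u,v=s["cx"]+f*p[0]/-p[2],s["cy"]-f*p[1]/-p[2];print(n,dz,u,v,-p[2])
        cv2.circle(im,(int(u),int(v)),2,(0,0,255),-1)
    cv2.imwrite(f"pics/{n}5.png",cv2.resize(im[100:320,250:450],None,fx=2.7,fy=2.7))
```

```text
[0.50136817 0.1171894  0.04920633]
scene -0.008 376.4181706816481 251.4033590140427 0.8738469308881236
scene 0.03 378.2043467384403 234.36884250248937 0.849427423362801
scene 0.08 380.7171957920156 210.4041451080752 0.8172964924084294
side -0.008 372.09575787254727 209.1122214693134 0.9858213974470644
side 0.03 373.66016243418073 190.87362348632274 0.960026532170589
side 0.08 375.85136455910254 165.32751115960008 0.9260859199647002
```

View pics/scene5.png

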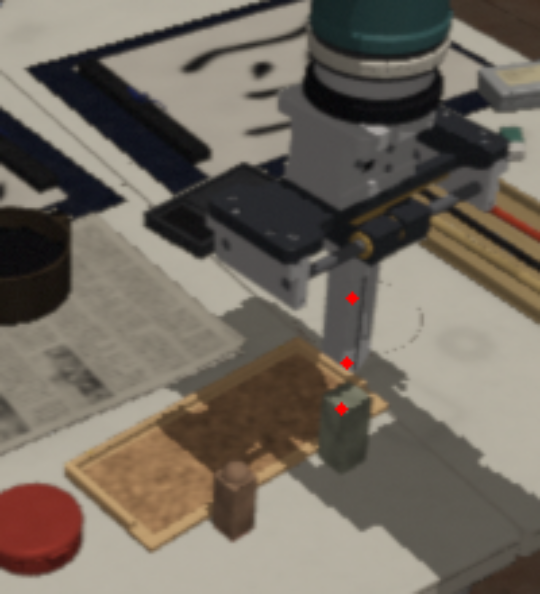

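View pics/side5.png

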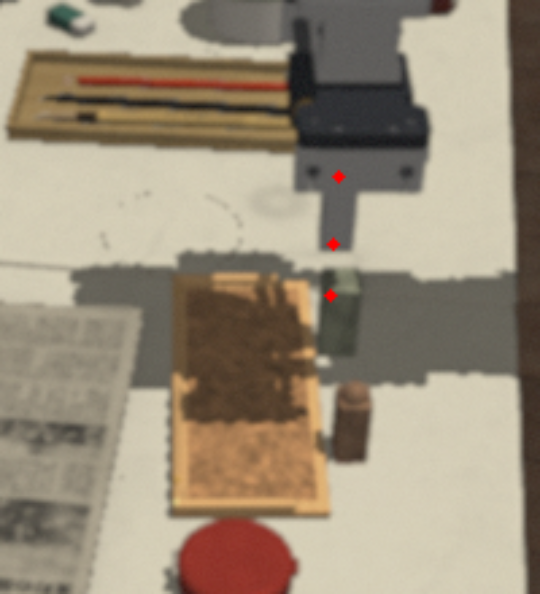

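The fingertips show at roughly dz = +0.03 above the reported TCP in both cameras. The wrist view agrees: its tip ray gives about −28 mm in tool z. The force is near zero and the seal hasn't moved, so the fingers passed over its top. Before correcting, I'll triangulate the true tip.

Run:
```python
from bench import robot,cams
import cv2,numpy as np
for n,r in [("scene",(220,260,355,400)),("side",(175,225,355,400))]:
    s=cams.snapshot(n);np.savez(n+"6.npz",**s)
    y0,y1,x0,x1=r
    cv2.imwrite(f"pics/{n}6.png",cv2.resize(s["pixels"][y0:y1,x0:x1,::-1],None,fx=11,fy=11,interpolation=cv2.INTER_CUBIC))
```

```text
(no output)
```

View pics/scene6.png

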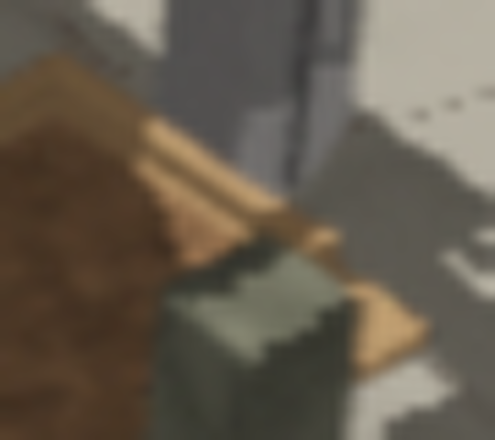

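View pics/side6.png

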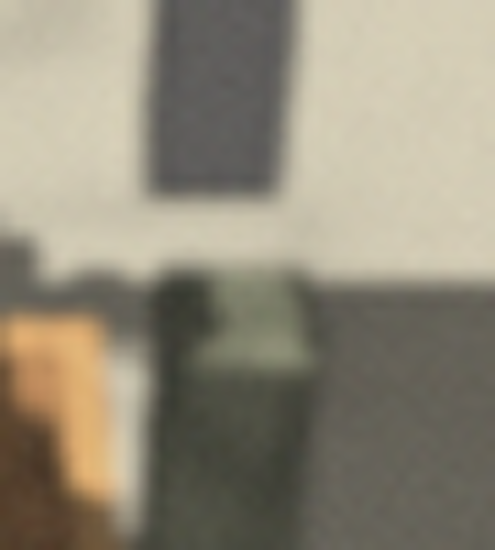

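Run:
```python
import numpy as np
from h import *
A=np.load("scene6.npz");B=np.load("side6.npz")
def pl(s,u,v,ax,val):
    o,d=ray(s,u,v);return (o+d*(val-o[ax])/d[ax]).round(4)
sc=lambda u,v:((u+.5)/11-.5+355,(v+.5)/11-.5+220)
sd=lambda u,v:((u+.5)/11-.5+355,(v+.5)/11-.5+175)
for yy in (.13,.117): print("side L,R @y",yy,pl(B,*sd(147,195),1,yy),pl(B,*sd(275,195),1,yy))
print("scene slit @x .4935",pl(A,*sc(292,195),0,.4935),"@y=.117",pl(A,*sc(292,195),1,.117),"@y=.105",pl(A,*sc(292,195),1,.105))
```

```text
side L,R @y 0.13 [0.5102 0.13   0.0851] [0.4917 0.13   0.087 ]
side L,R @y 0.117 [0.5105 0.117  0.0753] [0.4917 0.117  0.0772]
scene slit @x .4935 [0.4935 0.1171 0.0783] @y=.117 [0.4936 0.117  0.0782] @y=.105 [0.507  0.105  0.0636]
```

All three views put the real tips at z≈0.078, which is 28 mm behind the reported TCP rather than 8 mm ahead of it. I'll trust that, back off 40 mm, go 33 mm lower and check again before pushing.

Request:
arm_command(plan=[-2,0,0,0,0,0,1,-2.2,0,0,0,0,0,1,0,0,0,0,0,0,1,0,0,1.7,0,0,0,1,0,0,1.6,0,0,0,1,0,0,0,0,0,0,1,0,0,0,0,0,0,1])

```text
time: 6.32
tool_pos: [0.4599, 0.1118, 0.0158]
ee_rot: [3.142, 0.001, 0.127]
wrist_force: [0.2, -1.0, 0.2]
width: 0.0002
```

```bash
cat > look.py <<'E'
import sys
from bench import robot,cams
import cv2,numpy as np
n=sys.argv[1]
o=robot.get_obs();print(o["time"],o["tool_pos"],o["wrist_force"])
w=cams.snapshot("wrist");s=cams.snapshot("side");A=cams.snapshot("scene")
np.savez("l"+n,w=w["pixels"],s=s["pixels"],a=A["pixels"])
im=np.hstack([cv2.resize(x[:,:,::-1],(h,390),interpolation=cv2.INTER_CUBIC) for x,h in ((w["pixels"][100:350,200:420],260),(A["pixels"][205:315,310:410],270),(s["pixels"][170:290,310:410],270))])
cv2.imwrite(f"pics/l{n}.png",im)
E
python3 look.py 7
```

```text
6.325 [0.45988208 0.111849   0.01583196] [ 0.17965882 -0.97843627  0.24983521]
```

View pics/l7.png

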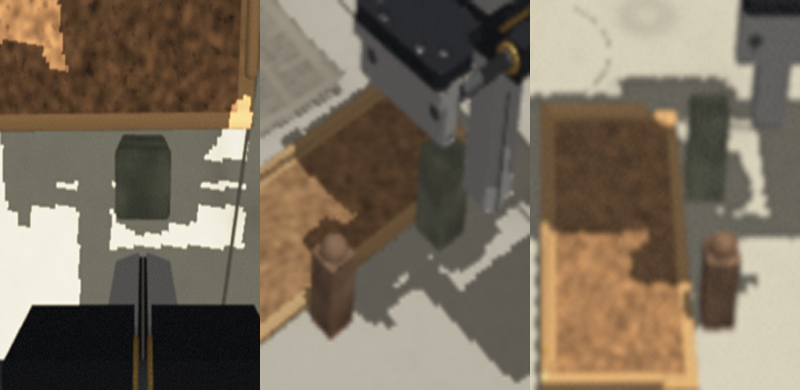

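The tip is now behind the seal and level with its upper part, and the carriage clears the seal tops. I'll close the gap of about 16 mm gently.

Request:
arm_command(plan=[0.5,0,0,0,0,0,1,0.5,0,0,0,0,0,1,0.4,0,0,0,0,0,1,0.4,0,0,0,0,0,1,0.4,0,0,0,0,0,1,0,0,0,0,0,0,1])

```text
time: 7.22
tool_pos: [0.4819, 0.1147, 0.0162]
ee_rot: [3.142, 0.0, 0.127]
wrist_force: [-0.0, 0.1, 0.2]
width: 0.0008
```

```bash
python3 look.py 8
```

```text
7.225 [0.48185626 0.11466369 0.01616575] [-0.00271672  0.11918758  0.23961646]
```

View pics/l8.png

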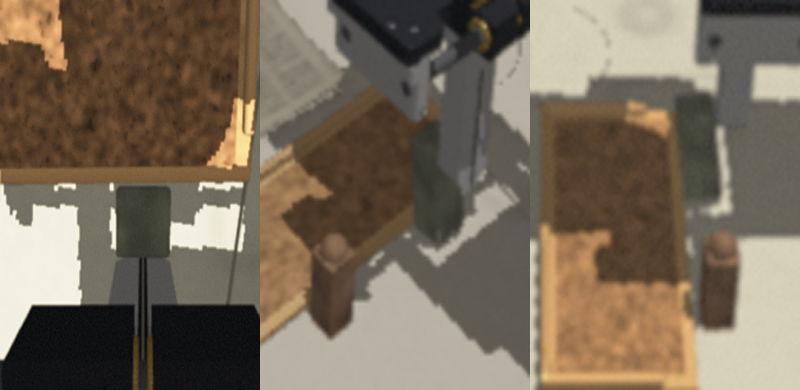

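The seal is in contact and starting to tip squarely: its top leans to the tray in the side view, and the face is flush with the fingers in the wrist view. I'll keep pushing in small steps.

Request:
arm_command(plan=[0.3,0,0,0,0,0,1,0.3,0,0,0,0,0,1,0.3,0,0,0,0,0,1,0,0,0,0,0,0,1])

```text
time: 7.88
tool_pos: [0.4908, 0.1158, 0.0163]
ee_rot: [3.141, -0.0, 0.127]
wrist_force: [0.6, -0.0, -0.1]
width: 0.0003
```

```bash
python3 look.py 9
```

```text
7.875 [0.49083456 0.11580363 0.01625256] [ 0.63966974 -0.00422556 -0.10504883]
```

View pics/l9.png

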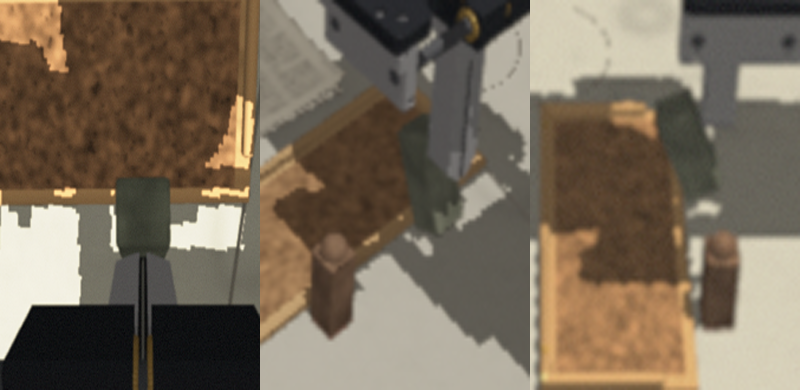

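It leans about 20° and is still square. I'll go on until it drops.

Request:
arm_command(plan=[0.3,0,0,0,0,0,1,0.3,0,0,0,0,0,1,0.2,0,0,0,0,0,1,0,0,0,0,0,0,1,0,0,0,0,0,0,1])

```text
time: 8.65
tool_pos: [0.4984, 0.1168, 0.0162]
ee_rot: [3.142, 0.0, 0.127]
wrist_force: [0.2, 0.5, -0.5]
width: 0.0004
```

```bash
python3 look.py 10
```

```text
8.65 [0.49842794 0.1168237  0.01617791] [ 0.17363032  0.4921845  -0.49022656]
```

View pics/l10.png

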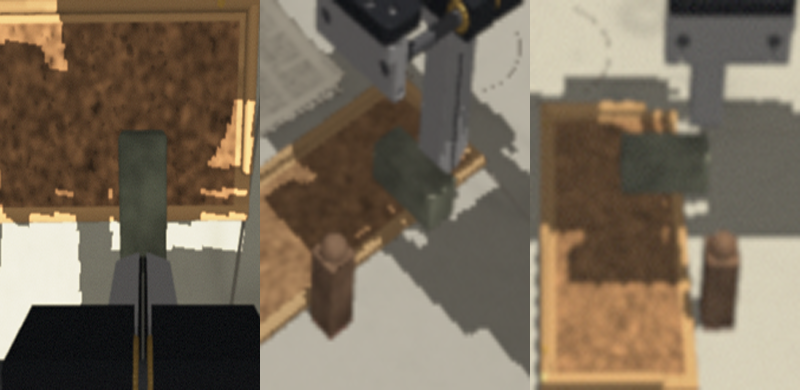

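It has fallen in square. Next I lift straight up, back off and measure.

Request:
arm_command(plan=[0,0,-3,0,0,0,1,0,0,-4,0,0,0,1,-4,0,-2,0,0,0,1,-4,0,0,0,0,0,1,0,0,0,0,0,0,1,0,0,0,0,0,0,1])

```text
time: 9.55
tool_pos: [0.4197, 0.1067, 0.1065]
ee_rot: [3.141, -0.001, 0.127]
wrist_force: [0.2, 0.2, -0.3]
width: 0.0005
```

Run:
```python
from bench import robot,cams
import cv2,numpy as np
o=robot.get_obs();print(o["time"],o["tool_pos"],o["ee_rot"])
w=cams.snapshot("wrist");np.savez("w11.npz",tp=o["tool_pos"],er=o["ee_rot"],**w)
cv2.imwrite("pics/w11.png",w["pixels"][:,:,::-1])
s=cams.snapshot("side");A=cams.snapshot("scene");np.savez("side11.npz",**s);np.savez("scene11.npz",**A)
cv2.imwrite("pics/s11.png",cv2.resize(s["pixels"][190:300,300:400,::-1],None,fx=5,fy=5,interpolation=cv2.INTER_CUBIC))
cv2.imwrite("pics/a11.png",cv2.resize(A["pixels"][215:315,260:410,::-1],None,fx=5,fy=5,interpolation=cv2.INTER_CUBIC))
```

```text
9.55 [0.4196567  0.10669606 0.10645767] [ 3.14148045e+00 -1.18634963e-03  1.27381069e-01]
```

View pics/w11.png

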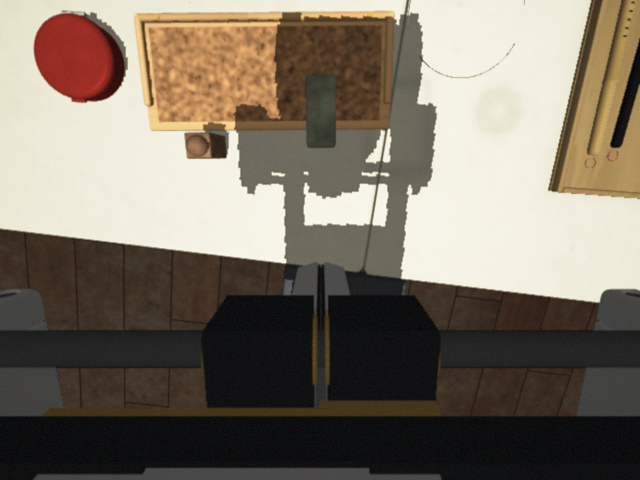

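View pics/s11.png

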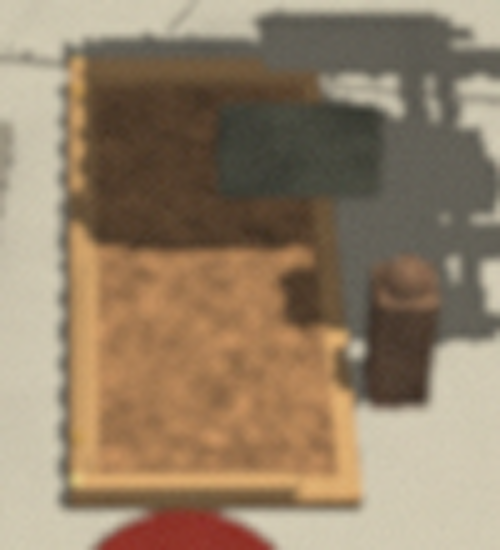

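View pics/a11.png

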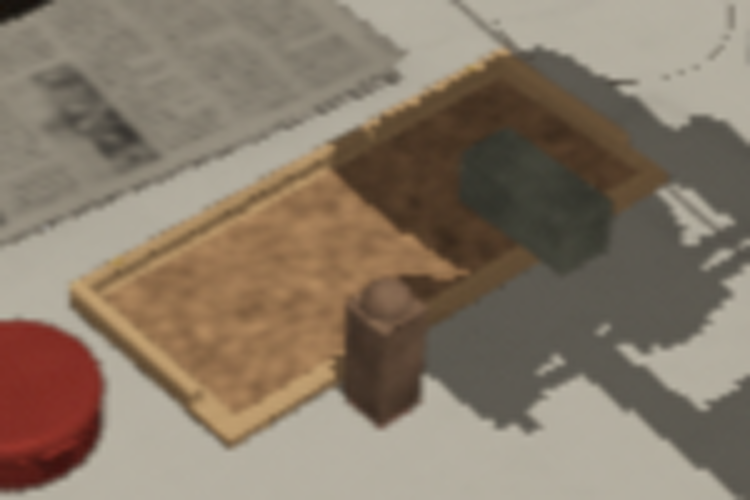

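The seal lies on the cork at about (306–336, 74–148) in the wrist view, with its foot overhanging the front edge. The domed seal and tin look unmoved. Next I measure the overhang, the angle and the tilt.

Run:
```python
import numpy as np,cv2
from h import *
w=np.load("w11.npz");p=w["pixels"]
f=240/np.tan(np.radians(float(w["fov_y"])/2));M=w["tool_from_camera"]
def tool(u,v,z):
    d=M[:3,:3]@np.array([(u-w["cx"])/f,-(v-w["cy"])/f,-1]);o=M[:3,3]
    return (o+d*(float(w["tp"][2])-z-o[2])/d[2])[:2]*1000
for n,u,v,z in [("foot L",307,147,.03),("foot R",336,147,.03),("top L",306,75,.03),("top R",336,75,.03),("edge L",150,130,.006),("edge R",391,127,.006)]:print(n,tool(u,v,z).round(1))
A=np.load("scene11.npz");B=np.load("side11.npz")
X=np.array([.992,.127]);Y=np.array([-.127,.992]);E=np.array([.506,.1635]) # edge mid
def rel(q):q=q[:2]-E;return (q@X*1000).round(1),(q@Y*1000).round(1)
for u,v in [(218,105),(380,110),(380,195),(215,195)]:print("side",rel(on(B,(u+.5)/5-.5+300,(v+.5)/5-.5+190,.03)))
for u,v in [(460,165),(505,130),(612,203),(560,240)]:print("scene",rel(on(A,(u+.5)/5-.5+260,(v+.5)/5-.5+215,.03)))
for n,(y0,y1,x0,x1) in (("scene",(262,310,326,346)),("side",(240,275,372,390))):
    pass
a0=np.load("scene0.npz")["pixels"].astype(int)
def cen(px,kind):
    h=cv2.cvtColor(px.astype(np.uint8),cv2.COLOR_RGB2HSV)
    m=((h[...,0]<6)|(h[...,0]>174))&(h[...,1]>150)
    m[:270]=0;m[330:]=0;m[:,:230]=0;m[:,300:]=0
    ys,xs=np.nonzero(m);return xs.mean(),ys.mean(),len(xs)
print("tin",cen(a0,0),cen(A["pixels"],0))
r=(slice(265,302),slice(325,348))
g0=a0[r].astype(np.uint8);g1=A["pixels"][260:307,320:353]
res=cv2.matchTemplate(g1,g0,cv2.TM_CCOEFF_NORMED);print("dome shift px",np.array(cv2.minMaxLoc(res)[3])-5,res.max())
```

```text
foot L [ 73.8 -10.4]
foot R [73.8 13.4]
top L [128.2 -10.7]
top R [128.2  12.8]
edge L [  88.9 -148.8]
edge R [91.5 62.4]
side (np.float64(37.1), np.float64(-54.9))
side (np.float64(-17.6), np.float64(-52.6))
side (np.float64(-14.5), np.float64(-8.6))
side (np.float64(39.5), np.float64(-8.2))
scene (np.float64(33.6), np.float64(-28.3))
scene (np.float64(37.6), np.float64(-54.1))
scene (np.float64(-15.3), np.float64(-55.5))
scene (np.float64(-17.5), np.float64(-28.0))
tin (np.float64(261.44676409185803), np.float64(295.42693110647184), 958) (np.float64(261.4219895287958), np.float64(295.41047120418847), 955)
dome shift px [0 0] 0.8825165
```

The foot sits about 16–17 mm outside the edge, within the allowed 28 mm. The visible length is 54.4 mm, so it lies level, and it is square to within about 1°. The domed seal and tin have not shifted, and the robot is clear. I'm handing in.

```bash
python3 -c "
from bench import close_job;print(close_job())"
```

```text
the job is handed in; nothing more can be done
None
```

I tipped the flat-topped seal over the tray edge with the closed fingers, without lifting it. I then withdrew the arm and handed the job in at about 9.7 s. No verdict was reported.

**Last checks (camera measurements):**
- **Flat seal:** it lies on the cork pointing to the back rail, square within about 1°. In the wrist view its length at the expected height was 54.4 mm of 55 mm, consistent with lying flat. Its foot is about 16–17 mm outside the front edge (28 mm allowed), and it lies about 42 mm to the right of the tray's middle.
- **Domed seal:** no shift, by matching its picture before and after. The match score was only 0.88 because the arm's shadow changed the picture.
- **Tin:** its centre moved less than 0.1 pixel.
- **Robot:** it ended well clear of everything.

**What disagreed:**
- **Fingertip position:** the real fingertips stood about 28 mm behind the reported TCP, not 8 mm ahead as stated. My first push therefore passed over the top of the seal without touching it. I measured the true tip in all three camera views, lowered the tool 33 mm and repeated the push.
- **Side view:** its corner readings of the lying seal differed from the other two views. They gave a width of about 44 mm instead of 24 mm, probably because the lower edge I picked in the shadow was at table height. I relied on the scene and wrist views there.

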